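# Fit the idler and hold the chain tensioner back

## Task

The chain tensioner on the drive plate is missing its idler: pick out the small toothed idler sprocket lying loose on the bench, slip it, boss up as it lies, over the axle at the end of the tensioner arm until it sits down on its collar, and let go of it. Then swing the arm itself back against its spring as far as it will go and finish while still holding it there, fingers clear of the idler, so that the chain can be laid on. Leave everything else on the bench where it is.

Things in the scene. Friction and masses are not known exactly. Their poses are not given: they have to be found in the camera images.
- drive_plate: Aluminium side plate 240 x 360 x 12 mm, fixed, lying flat on two wooden bearers (top face 42 mm above the bench). Origin on the bench, under the midpoint of the two shafts; z up, y from the big sprocket to the small one. The plate reaches from -170 to +70 mm in its x and -180 to +180 mm in y. The tensioner stands on its -x side, towards the robot.
- big_sprocket (a point): Top of the shaft of the 25-tooth sprocket, 120 mm above the bench, fixed on the drive plate. Sprocket 110 mm across, its teeth 101 to 108 mm above the bench.
- small_sprocket (a point): Top of the shaft of the 15-tooth sprocket, 120 mm above the bench, fixed on the drive plate. Sprocket 69 mm across, its teeth 101 to 108 mm above the bench.
- tensioner (a joint): Angle of the sprung arm (rad): 0 at rest on its inner stop, where the spring keeps it; grows as the arm is wound back (clockwise seen from above, about the upright axis through pivot, free end moving away from the sprockets towards the robot) to 0.70 at its outer stop. Spring torque 0.25 N m at 0, rising evenly to 0.80 N m at the stop; it swings the arm back when let go.
- pivot (a point): Point on the arm's pivot axis, fixed to the drive plate, level with the bar's top face (92 mm above the bench). A bolt head here rises 11 mm above the bar's top; the arm's round head is 44 mm across. A 46 mm tail lies behind the pivot, between two stop bolts that rise to 96 mm above the bench.
- axle_seat (a point): Centre of the collar's top face at the arm's free end, 125 mm from the pivot, 98 mm above the bench: the idler's underside must sit here. x points along the bar away from the pivot, z up; moves with the arm. The axle stands up 30 mm from here: 12 mm thick for 24 mm, then a nose tapering to 6 mm. Collar 22 mm across, 6 mm thick.
- bar_mid (a point): Centre line of the bar's top face, 58 mm from the pivot, 92 mm above the bench; x along the bar away from the pivot, z up; moves with the arm. The bar is flat steel 22 mm wide, 10 mm thick (82 to 92 mm above the bench, 40 mm of air beneath), bare from 22 to about 95 mm from the pivot when the idler is on.
- idler: Idler sprocket, steel, 13 teeth, 60 mm across the teeth, 22 mm high, about 180 g, lying flat on the bench. Origin at the centre of its underside, z up. Toothed disc from 3 to 10 mm above its underside; above it a plain round boss 34 mm across, from 10 to 22 mm; straight bore of 14.6 mm right through.
- bearing: Bystander: plain ball bearing ring, 47 mm across, 14 mm high, 20 mm bore. Origin at the centre of its underside.
- pulley: Bystander: flanged smooth aluminium pulley, 56 mm across, 30 mm high, 22 mm bore. Origin at the centre of its underside.
- spanner: Bystander: steel spanner, 170 mm long, lying on the bench in front of the plate.
- screwdriver: Bystander: screwdriver, 190 mm long, black handle, lying on the bench.
- drilled_block: Bystander: drilled steel block 60 x 120 x 50 mm. Origin at the centre of its underside.
- dish: Bystander: small steel dish, 60 mm across, 22 mm high, standing on the drive plate between the two sprockets. Origin at the centre of its underside.
Not all that is in view belongs to the job. Leave any green look-alike of the idler alone.

How it is judged (in metres and radians):
On the way:
1. the idler sits down on its collar on the tensioner's axle and the fingers have let go of it (horizontal distance between idler and axle_seat below 0.004 m and z of idler in the frame of axle_seat between -0.0025 and 0.0025 m and angle between idler's own z axis and vertical below 0.12 rad and contact force between the fingers and idler below 0.1 N), for 0.2 s.
At the end, for the whole second after the job is handed in: The fingers hold the tensioner arm wound back to within 0.05 rad of its outer stop (joint above 0.65, finger force on the arm above 3 N) and do not touch the idler, which sits on the axle: centred within 4 mm, its underside within 2.5 mm of the collar, boss up and level (all of step 1 and value of joint tensioner above 0.65 rad and contact force between the fingers and tensioner above 3 N); the arm keeps its last pose, push and grip.
It fails at once if another thing on the bench is moved by more than 20 mm (distance of any of bearing, pulley, spanner, screwdriver, drilled_block, dish from where it was at the start of the episode above 0.02 m).
It also fails if it takes over 59 s, if anything falls off the work surface, if the arm or the gripper's body presses on something with over 40 N, if the wrist force passes 120 N, or if a joint passes its speed limit or range.

## Robot

A 6-joint arm with a two-finger parallel gripper is mounted at the origin on the work surface. World frame = base frame: x ahead of the robot, y to its left, z up, the work surface at z = 0. Lengths are in m, angles in degrees, forces in N, time in s.
With the tool pointing down it reaches from about 0.25 to 0.725 m from the base axis. Payload 9.7 kg.
Tool frame: the origin (TCP) lies between the finger pads; the fingertips stand 17 mm ahead of it and the grasp point (between the pads) lies 2 mm behind it; z points along the fingers, y is the direction in which the jaws open and shut (so a half turn about z gives the same grasp; the last joint's range is limited). The gripper opens to 85 mm and grips with 20 to 120 N. Pads are 22 mm wide; open, the fingers measure 114 mm over their backs; the gripper's body (76 mm by 85 mm) begins 54 mm behind the grasp point. The pads swing forward as they close: fully open they stand 13 mm farther back than shut.
Start: joints at [-66.005, 4.979, 10.078, 95.1, 0, 90], TCP at [0.224, -0.502, 0.248] pointing down, gripper open.
Joint ranges: [-179.16, 179.16], [-48.56, 103.87], [-65.8, 70.77], [-126.05, 130.52], [-82.76, 87.17], [-180, 180]. Speed limits (degrees/s): [127.2, 127.2, 147.25, 180, 180, 180].

## Interface

Orientations are given as [roll, pitch, yaw] about the fixed x, y, z axes, in that order (R = Rz(yaw) Ry(pitch) Rx(roll)).
In Python, from workcell import monitor, cams, order gives the robot as it stands. The module is installed in compiled form; this text tells all that it offers.
- The arm moves only by the shell command python3 -m handwheel 'ROWS' [OPENING] [FORCE]. ROWS is JSON, a list of rows, each a list of 6 numbers: the shift along the tool's x, y, z in m, then the turn, a rotation vector about the tool's x, y, z in degrees. In form: [[tx, ty, tz, wx, wy, wz], ...]. A call has exactly 8 rows; each row shifts and turns the commanded pose from where the row before left it, along the tool's axes as they then stand; what a row does not reach is not made up. A row lasts 1/12 s, in which the tool goes at most 41.7 mm and 7.16 degrees, less where a joint would pass 70% of its speed; a pose out of reach is approached as far as the arm can. A call is refused whole if a number of a shift passes 0.0417 or a number of a turn 7.16, either way. A call with a gripper value outside its range is refused whole. OPENING is the opening, from -1 (shut) to 1 (fully open), set as the call begins (- or left out, the last holds). The fingers move at their own pace and stop on an object; FORCE is the grip in N (left out, the last holds). Time passes only in rows, so rows that do not move let the fingers close, or fill a call up. It gives the time, the measured TCP pose, the force and the opening at its end, in the units of the state.
- monitor.get_obs(): the state, without advancing time (a new reading comes with each control period).
- cams.camera(name): name is "scene" or "top" or "wrist"; returns a dict with "img" (420x560x3 uint8, red, green, blue), "depth" (420x560 float32, m along the optical axis (not along the pixel's ray), 0 where there is no reading), "fx", "fy", "cx", "cy" (pixels), "rvec" (rotation vector, rad) and "tvec" (3), from world to camera coordinates, as OpenCV has them; the wrist camera has in their place "tool_from_camera" (4x4, takes a point from camera to tool coordinates, whose origin is the TCP and whose axes are the flange's). Camera axes: x right, y down, z forward; pixel columns grow to the right and rows downward; lengths in m; the calibration is good to about 2 mm. A picture is of the moment at which its call begins: read the wrist's pose just before it.
- order.job_done(): hands the job in, once; it reports no verdict.
The state is a dict: "time": time; "q": joint angles; "qd": joint speeds; "joint_efforts": joint torques, N m; "ee_pos": TCP position; "tcp_rot": TCP orientation; "wrist_force": force on the tool from outside, world axes, zero at the start; "torque": the same for the moment, N m; "opening": finger opening in m.
Only numpy, scipy, OpenCV 4.12 (cv2) and the standard library are available. Lean on these libraries where they do the work, as an engineer would, in place of code of your own. Each camera call takes 0.05 s, during which the arm holds its last target. There are 200 camera calls.

## Working session

There is one attempt and no reset: what is moved stays moved. The work goes in short steps, Python scripts to look and compute and a shell command to move; the robot and the scene stay as the last step left them, time stands still between calls to the robot, and variables do not carry over. Pictures are saved under pics/ and viewed, about 8 in all and at most 12, crops included, and the job is handed in when it is done.

```bash
mkdir -p pics; ls
python3 - <<'E'
from workcell import monitor, cams
import cv2, numpy as np
o=monitor.get_obs(); print(o)
ims=[]
for n in ["scene","top"]:
    c=cams.camera(n); np.savez(f"{n}0.npz",**c)
    R=cv2.Rodrigues(np.array(c["rvec"],float))[0]; print(n,c["fx"],c["cx"],c["cy"],(-R.T@np.array(c["tvec"]).ravel()).round(3))
    cv2.imwrite(f"pics/{n}0.png",c["img"][:,:,::-1])
E
```

```text
pics
{'time': 0.0, 'q': array([-6.60045642e+01,  5.00993504e+00,  1.00352322e+01,  9.50972605e+01,
       -4.21060852e-04,  9.00003984e+01]), 'qd': array([-0.04405008, -0.09663861, -0.01841704,  0.05158523,  0.02114206,
        0.09131141]), 'joint_efforts': array([ 4.80457194e-03, -5.20392787e+01,  4.64797533e+01,  1.67707651e-02,
        2.31614549e-04,  2.83301063e-05]), 'ee_pos': array([ 0.22358706, -0.50229727,  0.24760118]), 'tcp_rot': array([-1.79928037e+02,  4.21560915e-04,  2.39950380e+01]), 'wrist_force': array([-0.51735078, -0.09712028,  0.5393292 ]), 'torque': array([0.03924145, 0.02975194, 0.0172712 ]), 'opening': 0.0855623130613034}
scene 401.42344978806045 275.83000232822957 207.4844791182577 [ 1.07 -0.09  0.94]
top 476.0814882617447 273.10415044930306 202.87172342669945 [ 0.424 -0.052  1.248]
```

View pics/top0.png

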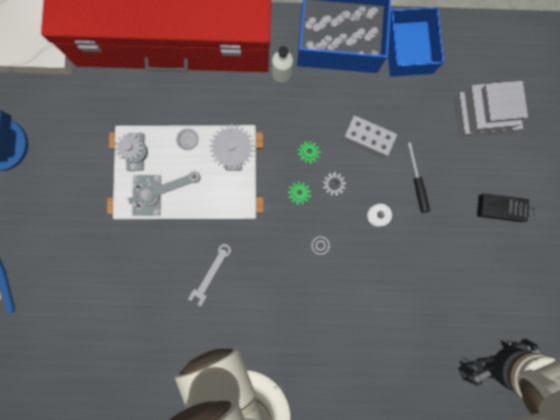

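View pics/scene0.png

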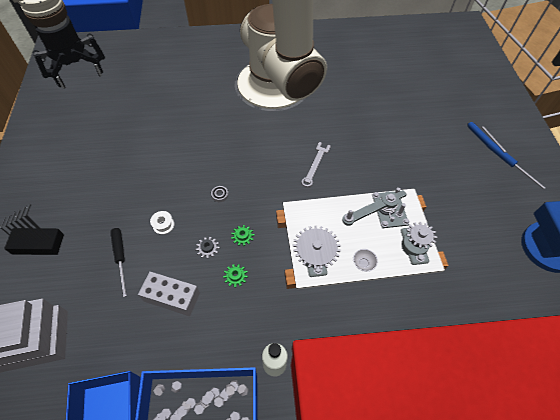

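Top view: candidates are the grey toothed ring (334,184), two green look-alikes (309,152) and (299,193), the plain bearing (320,245) and the white pulley (380,215). The grey toothed one is the idler, seen in scene at (207,247). The tensioner pivot is at about (148,195) and the axle at about (195,178). I'll check these in one close crop sheet.

```bash
cat > h.py <<'E'
import numpy as np, cv2
def load(n): return dict(np.load(n+"0.npz"))
def P(c):
    R=cv2.Rodrigues(np.array(c["rvec"],float))[0]; K=np.array([[c["fx"],0,c["cx"]],[0,c["fy"],c["cy"]],[0,0,1]],float)
    return K,R,np.array(c["tvec"],float).reshape(3,1)
def tri(ca,pa,cb,pb):
    M=[]
    for c in(ca,cb):
        K,R,t=P(c); M.append(K@np.hstack([R,t]))
    X=cv2.triangulatePoints(M[0],M[1],np.array(pa,float).reshape(2,1),np.array(pb,float).reshape(2,1))
    return (X[:3]/X[3]).ravel()
def atz(c,p,z):
    K,R,t=P(c); o=(-R.T@t).ravel(); d=R.T@np.linalg.inv(K)@np.array([p[0],p[1],1.]); return o+d*(z-o[2])/d[2]
def dep(c,p):
    K,R,t=P(c); u,v=map(int,np.round(p)); z=np.median(c["depth"][v-1:v+2,u-1:u+2]); 
    return (R.T@(np.linalg.inv(K)@np.array([p[0],p[1],1.])*z-t.ravel()))
E
python3 - <<'E'
from h import *
t=load("top"); s=load("scene")
def crop(c,u,v,w=36,h=28): 
    return cv2.resize(c["img"][v-h:v+h,u-w:u+w,::-1],(396,308),interpolation=cv2.INTER_CUBIC)
g=np.vstack([np.hstack([crop(t,334,184),crop(s,207,247)]),np.hstack([crop(t,170,185),crop(s,370,210)])])
cv2.imwrite("pics/crops.png",cv2.resize(g,(792,600)))
for n,a,b in [("idler",(334,184),(207,247)),("axle",(195,177.5),(348,217)),("pivot",(147.5,195),(391,198))]:
    print(n,tri(t,a,s,b).round(4),dep(t,a).round(4),dep(s,b).round(4))
E
```

```text
idler [ 0.6011 -0.2203  0.0049] [ 6.018e-01 -2.193e-01 -4.000e-04] [ 0.6093 -0.2203  0.0218]
axle [0.5947 0.1335 0.0926] [0.5936 0.1325 0.1009] [0.6015 0.1298 0.1047]
pivot [0.549  0.2494 0.0912] [0.5476 0.2456 0.1   ] [0.556  0.2471 0.1025]
```

View pics/crops.png

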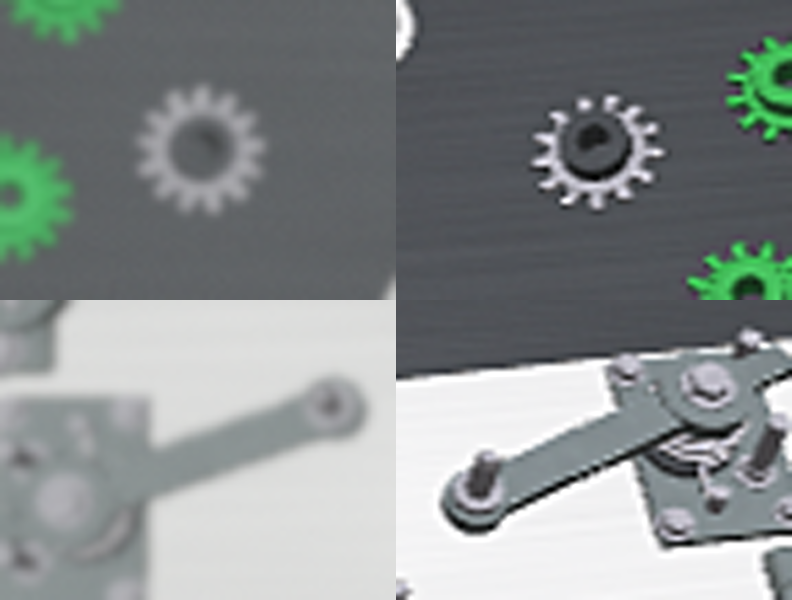

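The crops confirm the choice: the grey 13-tooth gear with a dark boss, on its own at top (334,184), and the axle at the arm's free end at (195,178). Triangulated heights are plausible, and the pivot–axle distance comes out at 0.124 m against 0.125 m given. Next I move above the idler.

```bash
R='[0.0287,-0.0065,0.005,0,0,0]'
python3 -m handwheel '[[0.028,-0.0065,0.005,0,0,0],[0.028,-0.0065,0.005,0,0,0],[0.028,-0.0065,0.005,0,0,0],[0.028,-0.0065,0.005,0,0,0],[0.028,-0.0065,0.005,0,0,0],[0.028,-0.0065,0.005,0,0,0],[0.028,-0.0065,0.005,0,0,0],[0.028,-0.0065,0.005,0,0,0]]' 0.4 40
python3 -m handwheel '[[0.035,-0.0075,0.005,0,0,0],[0.035,-0.0075,0.005,0,0,0],[0.035,-0.0075,0.005,0,0,0],[0.035,-0.0075,0.005,0,0,0],[0.035,-0.0075,0.005,0,0,0],[0.03,-0.007,0.005,0,0,0],[0.02,-0.004,0.005,0,0,0],[0.01,-0.003,0.005,0,0,0]]'
python3 - <<'E'
from workcell import monitor, cams
import cv2, numpy as np
o=monitor.get_obs(); c=cams.camera("wrist"); print(o["ee_pos"],o["tcp_rot"],o["opening"],o["q"].round(1)); print(c["tool_from_camera"].round(3),c["fx"])
np.savez("wrist0.npz",pos=o["ee_pos"],rot=o["tcp_rot"],**c); cv2.imwrite("pics/w0.png",c["img"][:,:,::-1])
E
```

```text
time: 0.77
ee_pos: [0.408, -0.3628, 0.2077]
tcp_rot: [-180.0, 0.0, 24.0]
wrist_force: [0.1, -0.6, 0.0]
opening: 0.0595
time: 1.43
ee_pos: [0.6025, -0.2193, 0.1669]
tcp_rot: [-179.9, 0.0, 24.1]
wrist_force: [0.8, -0.3, 0.2]
opening: 0.0595
[ 0.60253286 -0.2193425   0.16692602] [-1.79943494e+02  3.49571709e-02  2.41193579e+01] 0.059538999740780425 [-20.   16.9  14.8  88.    0.  135.9]
[[ 0.    -0.95  -0.313  0.08 ]
 [ 1.     0.    -0.001  0.001]
 [ 0.001 -0.313  0.95  -0.126]
 [ 0.     0.     0.     1.   ]] 340.6932570587253
```

View pics/w0.png

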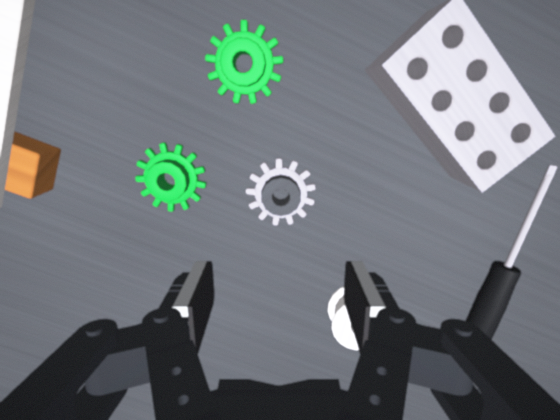

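Wrist view: the idler is at about (281,192), the green ones at (243,62) and (170,178), and the fingers are clear. Now I work out its position.

```bash
cat >> h.py <<'E'
from scipy.spatial.transform import Rotation as Ro
def watz(c,p,z):
    T=c["tool_from_camera"]; R=Ro.from_euler("xyz",c["rot"],degrees=True).as_matrix()
    d=np.array([(p[0]-c["cx"])/c["fx"],(p[1]-c["cy"])/c["fy"],1.])
    o=R@T[:3,3]+c["pos"]; d=R@T[:3,:3]@d; return o+d*(z-o[2])/d[2]
def wdep(c,p):
    T=c["tool_from_camera"]; R=Ro.from_euler("xyz",c["rot"],degrees=True).as_matrix()
    u,v=map(int,np.round(p)); zz=np.median(c["depth"][v-1:v+2,u-1:u+2]); d=np.array([(p[0]-c["cx"])/c["fx"],(p[1]-c["cy"])/c["fy"],1.])*zz
    return R@(T[:3,:3]@d+T[:3,3])+c["pos"]
E
python3 - <<'E'
from h import *
c=load("wrist"); 
g=cv2.cvtColor(c["img"],cv2.COLOR_RGB2GRAY).astype(int); sat=c["img"].max(2).astype(int)-c["img"].min(2)
m=np.zeros_like(g,np.uint8); m[150:235,236:326]=((g>140)&(sat<50))[150:235,236:326]
n,l,st,_=cv2.connectedComponentsWithStats(m); k=1+st[1:,4].argmax(); ys,xs=np.where(l==k)
(u,v),r=cv2.minEnclosingCircle(np.stack([xs,ys],1).astype(np.float32)); print(u,v,r,xs.size)
print("disc centre",watz(c,(u,v),.010).round(4)); print("edge",watz(c,(u+r,v),.010).round(4))
# boss top depth points
for p in [(281,176),(268,190),(295,190),(281,200),(281,188)]: print(p,wdep(c,p).round(4),g[p[1],p[0]])
W=watz(c,(u,v),.010); R=Ro.from_euler("xyz",c["rot"],degrees=True).as_matrix(); print("tool shift",(R.T@(W-c["pos"])).round(4))
E
```

```text
280.3381652832031 191.86903381347656 35.45454406738281 1839
disc centre [ 0.6028 -0.2214  0.01  ]
edge [ 0.6153 -0.2493  0.01  ]
(281, 176) [ 0.6173 -0.2154  0.0171] 65
(268, 190) [ 0.6033 -0.21    0.0223] 130
(295, 190) [ 0.6124 -0.2303  0.022 ] 126
(281, 200) [ 0.5954 -0.2254  0.0064] 58
(281, 188) [ 0.6091 -0.2191  0.0217] 123
tool shift [-0.0005  0.0021  0.1569]
```

```bash
python3 -m handwheel '[[-0.0005,0.002,0.02,0,0,0],[0,0,0.02,0,0,0],[0,0,0.02,0,0,0],[0,0,0.02,0,0,0],[0,0,0.02,0,0,0],[0,0,0.018,0,0,0],[0,0,0.013,0,0,0],[0,0,0.006,0,0,0]]' 0.4 40
python3 - <<'E'
from workcell import monitor, cams
import cv2, numpy as np
o=monitor.get_obs(); c=cams.camera("wrist"); print(o["ee_pos"],o["opening"],o["wrist_force"])
np.savez("wrist0.npz",pos=o["ee_pos"],rot=o["tcp_rot"],**c); cv2.imwrite("pics/w1.png",c["img"][:,:,::-1])
E
```

```text
time: 2.15
ee_pos: [0.5996, -0.2237, 0.0293]
tcp_rot: [-179.9, 0.1, 23.9]
wrist_force: [-0.7, 0.5, 0.4]
opening: 0.0596
[ 0.59964296 -0.22373677  0.02926583] 0.059619149103311044 [-0.70950616  0.45745575  0.36857709]
```

View pics/w1.png

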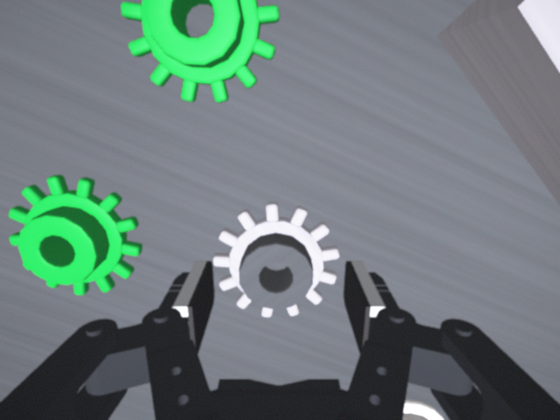

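The idler sits between the fingers, with disc centre near (277,262), a little ahead of the pads. I measure the remaining offset.

Run:
```python
from h import *
from workcell import monitor
print(monitor.get_obs()["ee_pos"])
c=load("wrist"); 
g=cv2.cvtColor(c["img"],cv2.COLOR_RGB2GRAY).astype(int); sat=c["img"].max(2).astype(int)-c["img"].min(2)
m=np.zeros_like(g,np.uint8); m[200:290,212:342]=((g>170)&(sat<40))[200:290,212:342]
ys,xs=np.where(m); (u,v),r=cv2.minEnclosingCircle(np.stack([xs,ys],1).astype(np.float32)); print(u,v,r)
R=Ro.from_euler("xyz",c["rot"],degrees=True).as_matrix()
for p in [(u,v),(277,263)]:
    W=watz(c,p,.010); print(W.round(4),(R.T@(W-c["pos"])).round(4))
for z,p in [(.022,(276,266)),(.022,(276,275))]:
    W=watz(c,p,z); print("boss",W.round(4),(R.T@(W-c["pos"])).round(4))
for p in [(185,268),(205,270),(180,300),(372,268)]: print("finger tool coords",p,(R.T@(wdep(c,p)-c["pos"])).round(4))
```

```text
[ 0.59975349 -0.22356621  0.02908925]
276.0 259.0 63.19820022583008
[ 0.6049 -0.2208  0.01  ] [ 0.006  -0.0005  0.0193]
[ 0.6031 -0.2221  0.01  ] [ 0.0039 -0.0001  0.0193]
boss [ 0.6075 -0.2198  0.022 ] [ 0.0088 -0.0004  0.0072]
boss [ 0.6034 -0.2216  0.022 ] [ 0.0043 -0.0004  0.0073]
finger tool coords (185, 268) [-0.0043 -0.047   0.0292]
finger tool coords (205, 270) [ 0.0109 -0.0298 -0.0001]
finger tool coords (180, 300) [ 0.0109 -0.0342 -0.0217]
finger tool coords (372, 268) [-0.0042  0.0483  0.0292]
```

```bash
python3 -m handwheel '[[0.002,0,0.001,0,0,0],[0.002,0,0.001,0,0,0],[0,0,0.001,0,0,0],[0,0,0,0,0,0],[0,0,0,0,0,0],[0,0,0,0,0,0],[0,0,0,0,0,0],[0,0,0,0,0,0]]' 0.4 40
python3 -m handwheel '[[0,0,0,0,0,0],[0,0,0,0,0,0],[0,0,0,0,0,0],[0,0,0,0,0,0],[0,0,0,0,0,0],[0,0,0,0,0,0],[0,0,0,0,0,0],[0,0,0,0,0,0]]' -1 40
python3 -m handwheel '[[0,0,0,0,0,0],[0,0,-0.005,0,0,0],[0,0,-0.01,0,0,0],[0,0,-0.02,0,0,0],[0,0,-0.03,0,0,0],[0,0,-0.03,0,0,0],[0,0,-0.03,0,0,0],[0,0,-0.03,0,0,0]]'
python3 - <<'E'
from workcell import monitor, cams
import cv2, numpy as np
o=monitor.get_obs(); c=cams.camera("wrist"); print(o["ee_pos"],o["opening"],o["wrist_force"])
np.savez("wrist0.npz",pos=o["ee_pos"],rot=o["tcp_rot"],**c); cv2.imwrite("pics/w2.png",c["img"][:,:,::-1])
E
```

```text
time: 2.87
ee_pos: [0.605, -0.2217, 0.0284]
tcp_rot: [180.0, -0.0, 24.0]
wrist_force: [-0.6, -0.3, -0.2]
opening: 0.0599
time: 3.53
ee_pos: [0.6051, -0.2217, 0.0286]
tcp_rot: [180.0, -0.0, 24.0]
wrist_force: [-0.7, 1.2, 5.6]
opening: 0.0312
time: 4.2
ee_pos: [0.6045, -0.2215, 0.1851]
tcp_rot: [-180.0, 0.0, 24.0]
wrist_force: [1.0, -0.3, -1.8]
opening: 0.0317
[ 0.60452997 -0.22151133  0.18507743] 0.03172065919776847 [ 0.95700821 -0.33318398 -1.83618979]
```

View pics/w2.png

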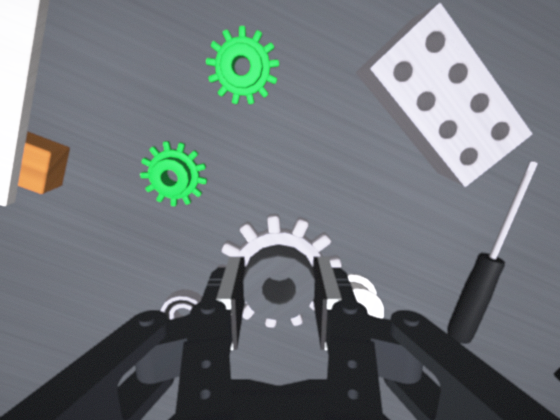

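The idler is lifted, sitting level between the pads with its bore at (279,291), and the bench spot is empty. I turn and carry it to a spot short of the axle for a close look.

```bash
python3 -m handwheel '[[0,0,-0.006,0,0,-5.4],[0,0,-0.006,0,0,-5.4],[0,0,-0.006,0,0,-5.4],[0,0,-0.006,0,0,-5.4],[0,0,-0.006,0,0,-5.4],[0,0,-0.006,0,0,-5.4],[0,0,-0.006,0,0,-5.4],[0,0,-0.003,0,0,-5.4]]'
python3 -m handwheel '[[0,0,0,0,0,-5.5],[0,0,0,0,0,-5.5],[0,0,0,0,0,-5.5],[0,0,0,0,0,-5.5],[0,0,0,0,0,-5.5],[0,0,0,0,0,-5.5],[0,0,0,0,0,-5.5],[0,0,0,0,0,-5.3]]'
python3 -m handwheel '[[0.02,0.009,0,0,0,0],[0.035,0.015,0,0,0,0],[0.04,0.0175,0,0,0,0],[0.04,0.0175,0,0,0,0],[0.04,0.0175,0,0,0,0],[0.04,0.0175,0,0,0,0],[0.038,0.015,0,0,0,0],[0.022,0.009,0,0,0,0]]'
python3 -m handwheel '[[0,0,0,0,0,0],[0,0,0,0,0,0],[0,0,0,0,0,0],[0,0,0,0,0,0],[0,0,0,0,0,0],[0,0,0,0,0,0],[0,0,0,0,0,0],[0,0,0,0,0,0]]'
python3 - <<'E'
from workcell import monitor, cams
import cv2, numpy as np
o=monitor.get_obs(); c=cams.camera("wrist"); print(o["ee_pos"],o["tcp_rot"],o["q"].round(1))
np.savez("wrist0.npz",pos=o["ee_pos"],rot=o["tcp_rot"],**c); cv2.imwrite("pics/w3.png",c["img"][:,:,::-1])
E
```

```text
time: 4.92
ee_pos: [0.6049, -0.2217, 0.2292]
tcp_rot: [180.0, 0.0, 67.5]
wrist_force: [0.4, 0.2, -1.5]
opening: 0.0312
time: 5.58
ee_pos: [0.6048, -0.2216, 0.2284]
tcp_rot: [-180.0, -0.0, 111.3]
wrist_force: [-0.9, 0.1, -2.4]
opening: 0.0312
time: 6.25
ee_pos: [0.6157, 0.0732, 0.2285]
tcp_rot: [180.0, -0.0, 111.1]
wrist_force: [-0.4, -0.3, -3.1]
opening: 0.0313
time: 6.92
ee_pos: [0.6162, 0.0688, 0.2283]
tcp_rot: [180.0, -0.0, 110.9]
wrist_force: [-0.4, 0.2, -1.7]
opening: 0.0312
[0.61621697 0.06883982 0.22830346] [ 1.79999566e+02 -2.45693910e-03  1.10947656e+02] [ 6.4 14.5 18.7 94.2  0.  75.4]
```

View pics/w3.png

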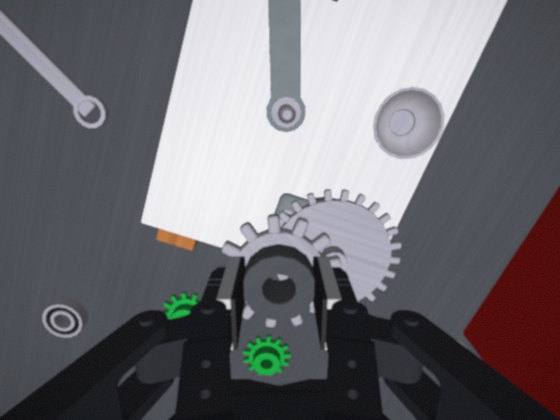

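The axle is at about (286,114) with the bar running straight up the image. The dish is at (408,123) and the big sprocket at (340,245). I take a second view 35 mm further along for triangulation, with both crops enlarged.

```bash
cp wrist0.npz wA0.npz
python3 -m handwheel '[[0.006,0,0,0,0,0],[0.007,0,0,0,0,0],[0.007,0,0,0,0,0],[0.007,0,0,0,0,0],[0.006,0,0,0,0,0],[0,0,0,0,0,0],[0,0,0,0,0,0],[0,0,0,0,0,0]]'
python3 - <<'E'
from workcell import monitor, cams
from h import *
o=monitor.get_obs(); c=cams.camera("wrist"); print(o["ee_pos"],o["tcp_rot"])
np.savez("wB0.npz",pos=o["ee_pos"],rot=o["tcp_rot"],**c)
a=load("wA"); b=load("wB")
def cr(c,u,v): return cv2.resize(c["img"][v-22:v+22,u-29:u+29,::-1],(399,300),interpolation=cv2.INTER_CUBIC)
R=Ro.from_euler("xyz",b["rot"],degrees=True).as_matrix()
# predicted pixel in B of point seen in A
W=watz(a,(286,114),.128); T=b["tool_from_camera"]; X=np.linalg.inv(T)@np.append(R.T@(W-b["pos"]),1); pb=X[:2]/X[2]*b["fx"]+[b["cx"],b["cy"]]; print(W,pb)
u,v=map(int,pb.round())
g=np.vstack([np.hstack([cr(a,286,114),cr(b,u,v)]),np.hstack([cr(a,279,285),cr(b,279,285)])]); cv2.imwrite("pics/c2.png",g)
E
```

```text
time: 7.63
ee_pos: [0.6044, 0.1003, 0.2283]
tcp_rot: [180.0, 0.0, 111.0]
wrist_force: [0.2, 0.1, -2.7]
opening: 0.0315
[0.60436838 0.10028664 0.22834473] [1.79994836e+02 9.08465710e-03 1.11013208e+02]
[0.59673548 0.13323193 0.128     ] [285.4245569  165.62773654]
```

View pics/c2.png

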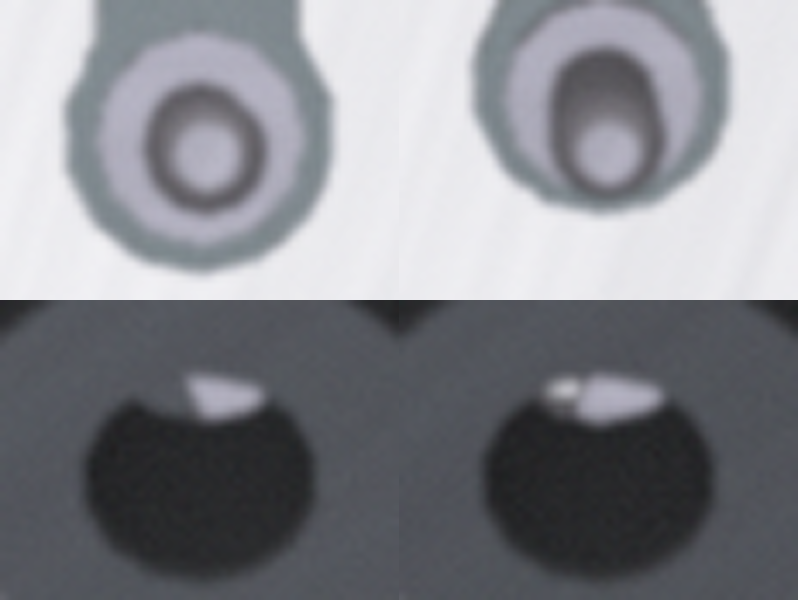

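Crops: axle tip at A (286.3,113.9) and B (285.9,165.5), collar at A (286.0,111.6) and B (285.3,158.2), idler bore rim at (278.6,288.5).

Run:
```python
from h import *
a=load("wA"); b=load("wB")
def Pm(c):
    R=Ro.from_euler("xyz",c["rot"],degrees=True).as_matrix(); T=np.eye(4); T[:3,:3]=R; T[:3,3]=c["pos"]
    K=np.array([[c["fx"],0,c["cx"]],[0,c["fy"],c["cy"]],[0,0,1]]); return K@np.linalg.inv(T@c["tool_from_camera"])[:3]
for n,pa,pb,z in [("tip",(286.3,113.9),(285.9,165.5),.128),("collar",(286,111.6),(285.3,158.2),.098)]:
    X=cv2.triangulatePoints(Pm(a),Pm(b),np.array(pa).reshape(2,1),np.array(pb).reshape(2,1)); print(n,(X[:3]/X[3]).ravel().round(4), watz(a,pa,z).round(4),watz(b,pb,z).round(4))
R=Ro.from_euler("xyz",b["rot"],degrees=True).as_matrix()
for tz in (.0046,.0066,.0086):
    W=watz(b,(278.6,288.5),b["pos"][2]-tz); print("bore in tool",tz,(R.T@(W-b["pos"])).round(4))
for p in [(262,270),(297,270),(279,270),(279,309),(262,288),(297,288)]: print("boss top tool",(R.T@(wdep(b,p)-b["pos"])).round(4))
# bar direction from depth: bar points
for p in [(284,10),(285,60)]: print("bar",watz(a,p,.092).round(4))
```

```text
tip [0.597  0.1334 0.1278] [0.5969 0.1334 0.128 ] [0.597  0.1334 0.128 ]
collar [0.5971 0.1336 0.1014] [0.5973 0.1335 0.098 ] [0.5973 0.133  0.098 ]
bore in tool 0.0046 [-0.0014  0.0001  0.0046]
bore in tool 0.0066 [-0.0027  0.0001  0.0066]
bore in tool 0.0086 [-0.0039  0.0001  0.0086]
boss top tool [ 0.0066 -0.0071  0.0064]
boss top tool [0.0065 0.0081 0.0066]
boss top tool [0.0065 0.0003 0.0066]
boss top tool [-0.0134  0.0003  0.0066]
boss top tool [-0.0032 -0.0074  0.0078]
boss top tool [-0.0026  0.0083  0.0069]
bar [0.5719 0.195  0.092 ]
bar [0.584  0.1659 0.092 ]
```

```bash
python3 -m handwheel '[[0.006,0.001,0,0,0,0],[0.008,0.001,0.005,0,0,0],[0.008,0.001,0.01,0,0,0],[0.008,0.001,0.01,0,0,0],[0.0063,0.0009,0.01,0,0,0],[0,0,0.01,0,0,0],[0,0,0.01,0,0,0],[0,0,0.008,0,0,0]]'
python3 -m handwheel '[[0,0,0,0,0,0],[0,0,0,0,0,0],[0,0,0,0,0,0],[0,0,0,0,0,0],[0,0,0,0,0,0],[0,0,0,0,0,0],[0,0,0,0,0,0],[0,0,0,0,0,0]]'
```

```text
time: 8.35
ee_pos: [0.5956, 0.1358, 0.1636]
tcp_rot: [-179.9, -0.0, 111.0]
wrist_force: [-0.0, -0.1, -1.6]
opening: 0.0316
time: 9.02
ee_pos: [0.596, 0.1359, 0.1654]
tcp_rot: [180.0, 0.0, 111.0]
wrist_force: [1.0, -0.0, -2.9]
opening: 0.0312
```

```bash
python3 -m handwheel '[[0,0,0.003,0,0,0],[0,0,0.003,0,0,0],[0,0,0.003,0,0,0],[0,0,0.003,0,0,0],[0,0,0.003,0,0,0],[0,0,0.003,0,0,0],[0,0,0.002,0,0,0],[0,0,0,0,0,0]]'
```

```text
time: 9.68
ee_pos: [0.5957, 0.1358, 0.1446]
tcp_rot: [-180.0, -0.0, 111.0]
wrist_force: [0.8, -0.6, -2.5]
opening: 0.0313
```

```bash
python3 -m handwheel '[[0,0,0.002,0,0,0],[0,0,0.002,0,0,0],[0,0,0.002,0,0,0],[0,0,0.002,0,0,0],[0,0,0.002,0,0,0],[0,0,0.002,0,0,0],[0,0,0.002,0,0,0],[0,0,0.001,0,0,0]]'
python3 -m handwheel '[[0,0,0.0005,0,0,0],[0,0,0.0005,0,0,0],[0,0,0.0005,0,0,0],[0,0,0.0005,0,0,0],[0,0,0,0,0,0],[0,0,0,0,0,0],[0,0,0,0,0,0],[0,0,0,0,0,0]]'
```

```text
time: 10.35
ee_pos: [0.5958, 0.1358, 0.1299]
tcp_rot: [-180.0, -0.0, 111.0]
wrist_force: [0.2, -0.3, -3.1]
opening: 0.0313
time: 11.02
ee_pos: [0.5959, 0.1359, 0.1283]
tcp_rot: [180.0, -0.0, 111.0]
wrist_force: [0.1, 0.1, -1.8]
opening: 0.0314
```

```bash
python3 -m handwheel '[[0,0,0.0005,0,0,0],[0,0,0.0005,0,0,0],[0,0,0.0005,0,0,0],[0,0,0.0003,0,0,0],[0,0,0,0,0,0],[0,0,0,0,0,0],[0,0,0,0,0,0],[0,0,0,0,0,0]]'
python3 -m handwheel '[[0,0,0,0,0,0],[0,0,0,0,0,0],[0,0,0,0,0,0],[0,0,0,0,0,0],[0,0,0,0,0,0],[0,0,0,0,0,0],[0,0,0,0,0,0],[0,0,0,0,0,0]]' 0.4
python3 -m handwheel '[[0,0,-0.003,0,0,0],[0,0,-0.006,0,0,0],[0,0,-0.01,0,0,0],[0,0,-0.015,0,0,0],[0,0,-0.015,0,0,0],[0,0,-0.015,0,0,0],[0,0,-0.015,0,0,0],[0,0,-0.01,0,0,0]]'
python3 - <<'E'
from workcell import monitor, cams
import cv2, numpy as np
o=monitor.get_obs(); c=cams.camera("wrist"); print(o["ee_pos"],o["tcp_rot"],o["q"].round(1))
np.savez("wrist0.npz",pos=o["ee_pos"],rot=o["tcp_rot"],**c); cv2.imwrite("pics/w4.png",c["img"][:,:,::-1])
E
```

```text
time: 11.68
ee_pos: [0.596, 0.1359, 0.1266]
tcp_rot: [180.0, 0.0, 111.0]
wrist_force: [-1.1, 0.2, -0.6]
opening: 0.0312
time: 12.35
ee_pos: [0.5959, 0.1358, 0.1265]
tcp_rot: [-180.0, 0.0, 111.0]
wrist_force: [0.1, -0.5, 0.1]
opening: 0.0599
time: 13.02
ee_pos: [0.5963, 0.1359, 0.2183]
tcp_rot: [179.9, 0.0, 111.0]
wrist_force: [1.1, 0.4, -0.4]
opening: 0.0598
[0.59628799 0.13591495 0.21827594] [1.79854640e+02 2.26672395e-02 1.10996077e+02] [12.8 12.9 15.7 92.6 -0.  81.8]
```

View pics/w4.png

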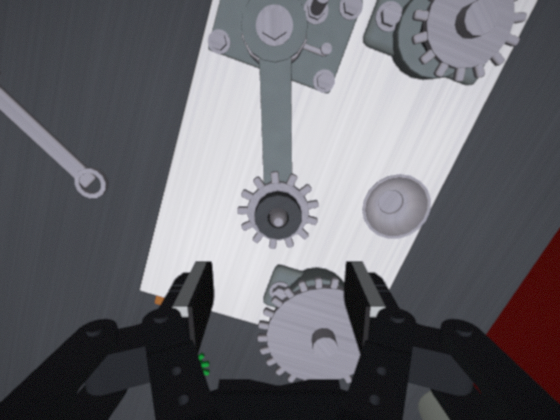

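The idler is on the axle at (278,212), with the pivot bolt at (275,25) and the bar bare between them. I check the seat height and locate the pivot.

Run:
```python
from h import *
c=load("wrist")
for p in [(263,205),(292,205),(278,196),(266,222),(290,222)]: print("boss/teeth",wdep(c,p).round(4))
print("tip",watz(c,(278,218),.128)," disc", watz(c,(278.5,210),.108).round(4))
piv=watz(c,(275,25),.103); print("pivot",piv.round(4),wdep(c,(275,25)).round(4))
ax=np.array([.597,.1335]); d=ax-piv[:2]; L=np.hypot(*d); th=np.arctan2(d[1],d[0]); print("L",L,np.degrees(th))
for r in (.058,.062):
  for a in (0,.2,.4,.6,.7): print(r,a,(piv[:2]+r*np.array([np.cos(th-a),np.sin(th-a)])).round(4),np.degrees(th-a)+180)
for p in [(277,80),(277,120),(277,150)]: print("bar",wdep(c,p).round(4))
```

```text
boss/teeth [0.5843 0.1381 0.1202]
boss/teeth [0.603  0.1453 0.1202]
boss/teeth [0.5917 0.1477 0.1197]
boss/teeth [0.5906 0.1269 0.1196]
boss/teeth [0.6064 0.1329 0.1196]
tip [0.59633786 0.13557227 0.128     ]  disc [0.5971 0.1346 0.108 ]
pivot [0.5512 0.248  0.103 ] [0.5512 0.2481 0.1024]
L 0.12331452548401843 -68.20117239985814
0.058 0 [0.5727 0.1941] 111.79882760014186
0.058 0.2 [0.5616 0.1909] 100.3396716975254
0.058 0.4 [0.5501 0.19  ] 88.88051579490893
0.058 0.6 [0.5386 0.1914] 77.42135989229247
0.058 0.7 [0.533  0.1929] 71.69178194098424
0.062 0 [0.5742 0.1904] 111.79882760014186
0.062 0.2 [0.5623 0.187 ] 100.3396716975254
0.062 0.4 [0.55  0.186] 88.88051579490893
0.062 0.6 [0.5377 0.1875] 77.42135989229247
0.062 0.7 [0.5317 0.1891] 71.69178194098424
bar [0.5639 0.2182 0.0928]
bar [0.5736 0.193  0.0922]
bar [0.5813 0.1729 0.0921]
```

The boss top stands at 0.120 m, so the underside is at 0.098 m and the idler is seated and centred. Next I go over the bar at about 65 mm from the pivot, lower astride it and grip.

```bash
python3 -m handwheel '[[0.005,0,0,0,0,0],[0.01,0,0,0,0,0],[0.01,-0.001,0,0,0,0],[0.01,0,0,0,0,0],[0.01,0,0,0,0,0],[0.008,0,0,0,0,0],[0.003,0,0,0,0,0],[0,0,0,0,0,0]]' 0.4
python3 -m handwheel '[[0,0,0.01,0,0,0],[0,0,0.015,0,0,0],[0,0,0.015,0,0,0],[0,0,0.015,0,0,0],[0,0,0.012,0,0,0],[0,0,0.008,0,0,0],[0,0,0.005,0,0,0],[0,0,0,0,0,0]]'
python3 -m handwheel '[[0,0,0.01,0,0,0],[0,0,0.01,0,0,0],[0,0,0.01,0,0,0],[0,0,0.01,0,0,0],[0,0,0.008,0,0,0],[0,0,0.003,0,0,0],[0,0,0,0,0,0],[0,0,0,0,0,0]]'
```

```text
time: 13.73
ee_pos: [0.5745, 0.1888, 0.2154]
tcp_rot: [-180.0, -0.0, 111.1]
wrist_force: [-0.4, 0.3, 1.1]
opening: 0.06
time: 14.4
ee_pos: [0.5746, 0.1875, 0.1343]
tcp_rot: [-179.9, -0.0, 111.0]
wrist_force: [0.3, 0.0, 0.0]
opening: 0.0598
time: 15.07
ee_pos: [0.5749, 0.1878, 0.0845]
tcp_rot: [-180.0, -0.0, 111.0]
wrist_force: [0.5, 0.0, 0.0]
opening: 0.0596
```

```bash
python3 -m handwheel '[[0,0,0,0,0,0],[0,0,0,0,0,0],[0,0,0,0,0,0],[0,0,0,0,0,0],[0,0,0,0,0,0],[0,0,0,0,0,0],[0,0,0,0,0,0],[0,0,0,0,0,0]]' -1 40
python3 -m handwheel '[[0.00006,-0.00284,0,0,0,2.5],[0.00006,-0.00284,0,0,0,2.5],[0.00006,-0.00284,0,0,0,2.5],[0.00006,-0.00284,0,0,0,2.5],[0.00006,-0.00284,0,0,0,2.5],[0.00006,-0.00284,0,0,0,2.5],[0,0,0,0,0,0],[0,0,0,0,0,0]]'
```

```text
time: 15.73
ee_pos: [0.5749, 0.1878, 0.0851]
tcp_rot: [180.0, 0.0, 111.0]
wrist_force: [-2.1, -0.9, 5.5]
opening: 0.0217
time: 16.4
ee_pos: [0.5586, 0.1835, 0.0851]
tcp_rot: [179.9, 0.0, 96.0]
wrist_force: [-1.5, -3.7, 5.5]
opening: 0.0215
```

```bash
python3 -m handwheel '[[0.00006,-0.00284,0,0,0,2.5],[0.00006,-0.00284,0,0,0,2.5],[0.00006,-0.00284,0,0,0,2.5],[0.00006,-0.00284,0,0,0,2.5],[0.00006,-0.00284,0,0,0,2.5],[0.00006,-0.00284,0,0,0,2.5],[0.00006,-0.00284,0,0,0,2.5],[0,0,0,0,0,0]]'
python3 -m handwheel '[[0.00006,-0.00227,0,0,0,2],[0.00006,-0.00227,0,0,0,2],[0,-0.00113,0,0,0,1],[0,0,0,0,0,0],[0,0,0,0,0,0],[0,0,0,0,0,0],[0,0,0,0,0,0],[0,0,0,0,0,0]]'
python3 - <<'E'
from workcell import monitor, cams
from h import *
o=monitor.get_obs(); c=cams.camera("top"); print({k:o[k].round(2) for k in("ee_pos","tcp_rot","wrist_force","torque")})
np.savez("topE0.npz",**c); w=cams.camera("wrist"); np.savez("wrist0.npz",pos=o["ee_pos"],rot=o["tcp_rot"],**w)
g=np.hstack([cv2.resize(c["img"][110:270,90:290,::-1],None,fx=2,fy=2.625,interpolation=cv2.INTER_CUBIC),cv2.resize(w["img"][:,:,::-1],(400,420))])
cv2.imwrite("pics/e1.png",g)
E
```

```text
time: 17.07
ee_pos: [0.5384, 0.1839, 0.0851]
tcp_rot: [179.9, 0.1, 78.4]
wrist_force: [-2.0, -7.5, 7.3]
opening: 0.0213
time: 17.73
ee_pos: [0.5331, 0.185, 0.0851]
tcp_rot: [179.9, 0.1, 73.5]
wrist_force: [-2.9, -8.1, 7.8]
opening: 0.021
{'ee_pos': array([0.53, 0.19, 0.09]), 'tcp_rot': array([1.7995e+02, 1.2000e-01, 7.3540e+01]), 'wrist_force': array([-2.9 , -8.1 ,  7.76]), 'torque': array([-1.63,  0.68,  0.77])}
```

View pics/e1.png

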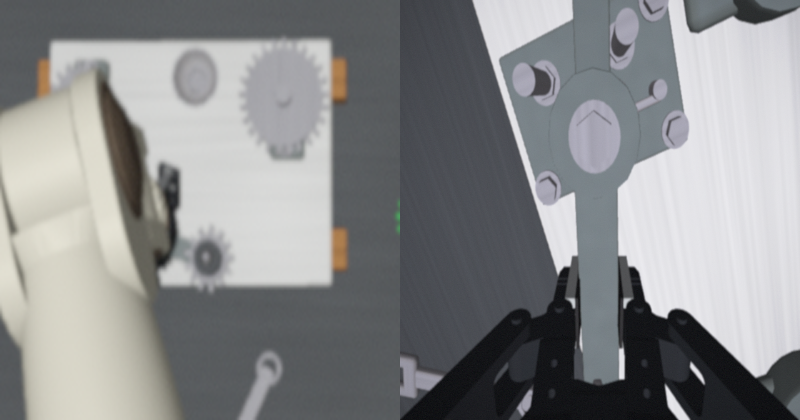

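The arm is nearly back: about 37.5° turned out of 40.1°. The tail is close to its stop bolt, and the idler is still on the axle, clear of the fingers. I push the last few degrees, watching the moment.

```bash
python3 -m handwheel '[[0,-0.0011,0,0,0,1],[0,-0.0011,0,0,0,1],[0,0,0,0,0,0],[0,0,0,0,0,0],[0,0,0,0,0,0],[0,0,0,0,0,0],[0,0,0,0,0,0],[0,0,0,0,0,0]]' -1 60
python3 -c "from workcell import monitor;print(monitor.get_obs()['torque'].round(2))"
python3 -m handwheel '[[0,-0.0011,0,0,0,1],[0,-0.0011,0,0,0,1],[0,0,0,0,0,0],[0,0,0,0,0,0],[0,0,0,0,0,0],[0,0,0,0,0,0],[0,0,0,0,0,0],[0,0,0,0,0,0]]'
python3 -c "from workcell import monitor;o=monitor.get_obs();print(o['torque'].round(2),o['ee_pos'].round(4))"
```

```text
time: 18.5
ee_pos: [0.5308, 0.1857, 0.0852]
tcp_rot: [180.0, 0.1, 71.5]
wrist_force: [-4.0, -9.2, 9.9]
opening: 0.0208
[-1.69  0.96  0.91]
time: 19.17
ee_pos: [0.5291, 0.1862, 0.0851]
tcp_rot: [179.9, 0.1, 69.6]
wrist_force: [-2.2, -11.1, 9.2]
opening: 0.0207
[-1.89  0.49  1.16] [0.5291 0.1862 0.0851]
```

Run:
```python
from workcell import monitor, cams
from h import *
o=monitor.get_obs(); c=cams.camera("top"); s=cams.camera("scene"); w=cams.camera("wrist")
np.savez("topE0.npz",**c); np.savez("sceneE0.npz",**s); np.savez("wrist0.npz",pos=o["ee_pos"],rot=o["tcp_rot"],**w)
def prj(c,X): return cv2.projectPoints(np.array([X],float),np.array(c["rvec"],float),np.array(c["tvec"],float),P(c)[0],None)[0].ravel()
cr=[]
for k in (c,s):
    u,v=prj(k,(.512,.129,.12)).round().astype(int); print(u-20,v-21)
    cr.append(cv2.resize(k["img"][v-21:v+21,u-20:u+20,::-1],(400,420),interpolation=cv2.INTER_CUBIC))
    for a in (.6,.65,.7): print(a,(prj(k,(.5512+.1245*np.cos(-1.1903-a),.248+.1245*np.sin(-1.1903-a),.12))-[u-20,v-21])*10)
cv2.imwrite("pics/e2.png",np.hstack(cr))
# bar edges in wrist view, in tool frame at bar-top height
g=cv2.cvtColor(w["img"],cv2.COLOR_RGB2GRAY).astype(int)
for r in (205,215,225,235,245): print(r, g[r,236:320:3].tolist())
```

```text
174 189
0.6 [210.11101026 162.98509334]
0.65 [202.65278508 188.12063775]
0.7 [193.93734674 212.89963977]
322 162
0.6 [198.4645369  250.93601227]
0.65 [200.13164481 230.50307576]
0.7 [203.03550078 210.38414578]
205 [228, 226, 225, 145, 131, 130, 130, 130, 130, 132, 130, 131, 132, 131, 129, 132, 132, 129, 129, 130, 129, 127, 122, 223, 226, 227, 230, 229]
215 [230, 228, 227, 171, 128, 129, 130, 130, 130, 130, 131, 131, 130, 129, 130, 129, 130, 131, 132, 129, 127, 128, 124, 223, 231, 227, 226, 230]
225 [225, 227, 229, 216, 127, 129, 130, 131, 129, 130, 130, 129, 129, 132, 130, 131, 129, 131, 128, 127, 128, 129, 124, 216, 233, 234, 229, 227]
235 [228, 226, 226, 229, 129, 130, 132, 131, 132, 132, 131, 132, 130, 130, 130, 128, 131, 131, 130, 132, 132, 129, 124, 217, 230, 231, 234, 229]
245 [229, 229, 227, 226, 147, 130, 130, 129, 131, 130, 131, 131, 130, 131, 130, 129, 128, 129, 130, 128, 130, 130, 126, 215, 232, 230, 231, 234]
```

View pics/e2.png

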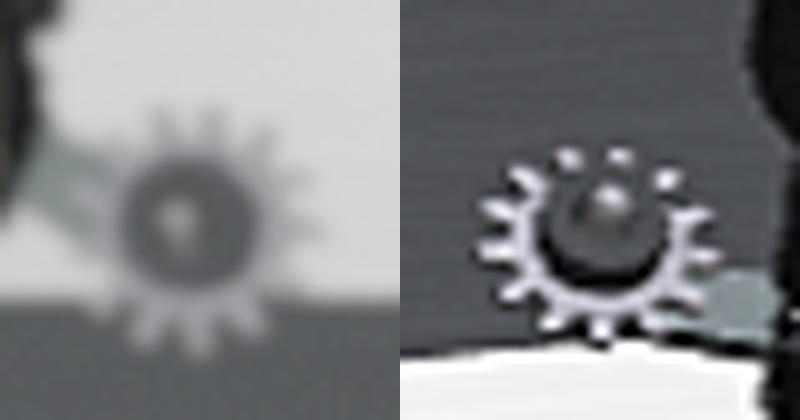

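The top crop puts the idler boss centre at (188,225), against (194,213) predicted for 0.70 rad and (203,188) for 0.65. The scene crop agrees with about 0.70. The moment has risen past the spring's 0.8 N m, so the arm is on its stop. I let it settle, do a final check and hand in.

```bash
python3 -m handwheel '[[0,0,0,0,0,0],[0,0,0,0,0,0],[0,0,0,0,0,0],[0,0,0,0,0,0],[0,0,0,0,0,0],[0,0,0,0,0,0],[0,0,0,0,0,0],[0,0,0,0,0,0]]'
python3 - <<'E'
from workcell import monitor, order
from h import *
s=load("sceneE"); t=load("topE")
# boss-top height at the idler: dark boss pixels in top view
for p in [(174+14.5,189+21),(174+23,189+24),(174+19,189+26)]: print("boss top",dep(t,p).round(4))
o=monitor.get_obs(); print(o["time"],o["ee_pos"].round(4),o["tcp_rot"].round(1),o["wrist_force"].round(1),o["torque"].round(2),o["opening"])
print(order.job_done())
E
```

```text
time: 19.98
ee_pos: [0.5292, 0.1862, 0.0852]
tcp_rot: [179.9, 0.1, 69.6]
wrist_force: [-2.5, -9.7, 7.9]
opening: 0.0209
boss top [0.5125 0.1415 0.1195]
boss top [0.5059 0.1211 0.1195]
boss top [0.5009 0.1302 0.1202]
19.9833 [0.5292 0.1862 0.0852] [1.799e+02 1.000e-01 6.960e+01] [-2.5 -9.7  7.9] [-1.84  0.51  1.17] 0.020935399567484837
the job is handed in; nothing more can be done
None
```

The idler is on the tensioner axle, and I handed the job in at about 20 s with the arm wound back and still gripped. I picked the grey 13-tooth idler by its boss, lowered it onto the axle and let go. I then gripped the bare bar about 65 mm from the pivot with 60 N and swung it clockwise.

**Idler seat:** its boss top measured about 0.120 m both after release and with the arm wound back. That puts the underside at about 0.098 m, which is the collar height, and the idler is level.

**Arm angle:**
- The gripper turned 41.4°, against 40.1° of travel to the stop.
- The overhead camera puts the arm at about 0.70–0.72 rad, and the scene camera agrees with 0.70 less precisely.
- The moment at the wrist rose to 1.17 N m, more than the spring's 0.80 N m, so the arm appears to be against its stop.

**Clearances:** in the last pictures the fingers are clear of the idler. I never touched any of the other things knowingly, but I did not measure their positions again at the end.

**Disagreements:**
- The overhead camera read about 3 mm off the wrist camera in x.
- The gripper reported 31 mm on the 34 mm boss and 21 mm on the 22 mm bar.
- The wrist force did not point the way a simple spring push would. I put that down to the grip carrying the load as a moment.

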